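# Pack the polarizer into its filter case

### The job

The polarizer is clean and ready to be packed, but the orange tray has been put in the filter case the wrong way round: lift the tray clear, turn it half a turn and seat it fully in the case again, so that its round filter seat is at the end with the thumb notch. Then take the polarizer from the lens cradle in the bench clamp and lay it flat and centred on that seat, and put the lid on the case, fully down and flush all round. Set the polarizer and the lid down gently, without dropping them, and leave everything else on the bench where it is.

Things in the scene. Friction and masses are not known exactly. Their poses are not given: they have to be found in the camera images.
- filter_case: base of the filter case: dark grey open box fixed to the bench, 164 (x) x 124 (y) x 54 mm high, walls 5 mm (inner edge of the rim chamfered 3 mm wide, 6 mm deep), floor 4 mm. Origin: centre of its underside, on the bench; z up. Its +x end wall has the thumb notch, a slot 44 mm wide open at the top, reaching down to 12 mm above the bench, with a brass plate on the outside of that wall at each side of it
- tray_grip (a point): centre of the lifting tab in the middle of the loose orange tray. The tab is 10 mm thick along x, 50 mm long along y; grasp it from above across the 10 mm. Its top is 11 mm above this point, its upper 22 mm stand free. x points from the tab to the tray's round filter seat. 31 mm above the bench when seated. It starts seated the wrong way round: its x opposite to the case's x
- tray_base (a point): centre of the orange tray's underside, straight below tray_grip (27 mm), same axes. Tray 149 (x) x 109 (y) mm, 140 g, 38 mm high to the tab's top: 2.5 mm play to each wall of the case. Floor 4 mm thick, its lower 2 mm stepped in by 2 mm all round; outer rim and cross wall up to 16 mm above the underside; the +x rim has a 44 mm gap. On the -x side: an empty parts compartment. Seated: 4 mm above the bench
- tray_seat (a point): centre of the top of the tray's round filter seat, a pad 48 mm across with its top 12 mm above the tray's underside, 38.5 mm in +x from the tab's centre; the tray's axes. Four 6 mm pegs on the diagonals (45 degrees to x and y), 33 mm from this centre, rise 4 mm above the pad. The +y and -y sides are open for fingers: 52 mm to the tray's side rims, 57 mm to the case's walls
- polarizer_mid (a point): centre of the polarizer filter, half-way up (4 mm above its underside): a disc 54 mm across, 8 mm thick, 35 g, black metal ring with dark glass in the middle. z up; its yaw does not matter. It lies flat and loose on the lens cradle, within 2 mm of the cradle's centre. It can be gripped from above across any two opposite points of its ring
- cradle_top (a point): centre of the top of the aluminium lens cradle held in the bench clamp: a pad 48 mm across, 120 mm above the bench, straight above the clamp's origin, same axes. Four arms on the diagonals (45 degrees to x and y) end in white 6 mm pegs 33 mm from this centre, rising 4 mm above the pad; between them the +x, -x, +y and -y sides are open for fingers
- clamp: dark blue bench clamp (small swivel vice) fixed to the bench, holding the lens cradle. Origin: centre of its round foot (112 mm across), on the bench; z up, x along its screw, whose handle is 106 mm out in +x, 25 to 65 mm above the bench. Jaws up to 91 mm height, 74 mm wide along y
- lid_grip (a point): centre of the black grip bar on the case's loose aluminium lid, which lies flat on the bench. The bar is 76 mm long along x, 12 mm thick along y (grasp it from above across the 12 mm), 14 mm high; its top is 7 mm above this point, 30 mm above the plate. This point is 37 mm above the bench at the start, 83 mm when the lid is fully down on the case. Either end round will do
- lid_base (a point): centre of the foot of the lid's lip, 37 mm straight below lid_grip, same axes. Lid plate 164 (x) x 124 (y) x 6 mm, the same outline as the case, 240 g; under it a black locating lip 8 mm deep goes inside the case's walls: 149 x 109 mm (2.5 mm play to each wall), stepped in to 144 x 104 mm over its lower 4 mm
- lens_spanner: bystander, leave alone: stainless lens spanner, a 150 mm bar with two sliding heads, 22 mm high, lying flat; origin at the underside's centre, x along the bar
- bumper: bystander, leave alone: blue silicone camera bumper, an open sleeve 118 x 68 x 34 mm; origin at the underside's centre, x along its length
- lens_cap: bystander, leave alone: plain black lens cap, a solid disc 67 mm across and 8 mm high with two grey pinch tabs (not the polarizer); origin at the underside's centre
- step_ring: bystander, leave alone: brass step ring, 62 mm outside, 51 mm inside, 6 mm high; origin at the underside's centre
- screw_jar: bystander, leave alone: small glass jar with a red cap, 48 mm across, 55 mm high; origin at the underside's centre
- blower: bystander, leave alone: black rubber blower bulb standing upright, 60 mm across, 125 mm high; origin at the underside's centre
- screwdriver: bystander, leave alone: yellow-handled screwdriver, 160 mm long, lying flat; origin at the underside's centre, x along it
Not all that is in view belongs to the job. Of the things that look like the filter_case, take the one that is farthest from the robot's base at the start. Of the things that look like the part that bears lid_grip, take the one that is farthest to the robot's right at the start.

How it is judged:
By the outcome, as a careful person would: the job done as asked, in the order asked, and still so for the second after the job is handed in, with the robot touching nothing.
It also fails if it takes over 70 s, if anything falls off the work surface, if the arm or the gripper's body presses on something with over 40 N, if the wrist force passes 120 N, or if a joint passes its speed limit or range.

### The arm

A 6-joint arm with a two-finger parallel gripper is mounted at the origin on the work surface. World frame = base frame: x ahead of the robot, y to its left, z up, the work surface at z = 0. Lengths are in mm, angles in rad, forces in N, time in s.
With the tool pointing down it reaches from about 300 to 950 mm from the base axis. Payload 3.1 kg.
Tool frame: the origin (TCP) lies midway between the tips of the shut fingers; the grasp point (between the pads) lies 19 mm behind it; z points along the fingers, x is the direction in which the jaws open and shut, and the axes are right-handed (so a half turn about z gives the same grasp; the last joint's range is limited). The gripper opens to 85 mm and grips with 20 to 120 N. Pads are 22 mm wide; open, the fingers measure 114 mm over their backs; the gripper's body (76 mm by 85 mm) begins 54 mm behind the grasp point. The pads swing forward as they close: fully open they stand 13 mm farther back than shut.
Start: joints at [-0.07, 0.308, 1.634, -0, 1.2, -0.07], TCP at [625.006, -0.028, 231.272] pointing down, gripper open.
Joint ranges: [-3.06, 3.06], [-0.79, 1.96], [0.05, 2.63], [-1.19, 4.34], [0.05, 2.64], [-2.94, 2.94]. Speed limits (rad/s): [2.79, 2.79, 3.14, 3.14, 3.14, 3.14].

### API

Orientations are given as a rotation vector (axis times angle).
In Python, from workcell import * gives the robot as it stands.
- The arm moves only by the tool play_rows, never from a script. Its argument "steps" is a list of rows, each an object with "rotation": the turn, a rotation vector about the tool's x, y, z in units of 5 degrees (1.0 is 5 degrees), a list of three; "translation": the shift along the tool's x, y, z in units of 25 mm (1.0 is 25 mm), a list of three; "claw": the finger opening in mm, from 0 to 85.4. A call has exactly 8 rows; each row is the pose to reach, as a shift and turn from the pose measured when the call began, along the tool's axes at that moment; what a row does not reach only later rows make up. A row lasts 1/8 s, in which the tool goes at most 62.5 mm and 10.7 degrees, less where a joint would pass 70% of its speed; a pose out of reach is approached as far as the arm can. A call with a gripper value outside its range is refused whole. The fingers move at their own pace and stop on an object; the grip force is fixed at half the most. Time passes only in rows, so rows that repeat a pose let the fingers close, or fill a call up. It gives the time, the measured TCP pose, the force and the opening at its end, in the units of the state.
- read_state(): the state, without advancing time (a new reading comes with each control period).
- capture(name): name is "scene" or "side" or "wrist"; returns a dict with "img" (420x560x3 uint8, blue, green, red), "z_map" (420x560 float32, mm along the optical axis (not along the pixel's ray), 0 where there is no reading), "mtx" (3x3 intrinsics, pixels), "camera_from_world" (4x4, takes a point from world to camera coordinates). Camera axes: x right, y up, looking along -z (the intrinsics and any distortion apply to the point x, -y, -z); pixel columns grow to the right and rows downward; lengths in mm; the calibration is good to about 2 mm. The wrist camera is an equidistant fisheye: a pixel r from the principal point sees the ray r / f radians off the axis. A picture is of the moment at which its call begins.
- sign_off(): hands the job in, once; it reports no verdict.
Trained networks look in a picture, given as the dict that the camera call returned (one of the last four; its "shot" number tells which), for a name from the list of things; names that differ only in an ending like _2 or _b are one class to them, and where a whole thing is asked for, a point or a joint stands for the part that bears it (a point fixed in the world has none). Each returns a list of dicts, best first, with "p" (0 to 1); they miss things now and then, are a little off and sometimes report something else, mostly with a low value. They report only what shows in the picture. A call takes as long as a camera call. They do not tell look-alikes from the thing itself.
- recognise(picture, thing): "uv" ([column, row] in pixels, amid what is visible of it).
The state is a dict: "time": time; "joints": joint angles; "joint_vel": joint speeds; "joint_torque": joint torques, N m; "eef_pos": TCP position; "orientation": TCP orientation; "force": force on the tool from outside, world axes, zero at the start; "torque": the same for the moment, N m; "opening": finger opening in mm.
Only numpy, scipy, OpenCV 4.12 (cv2) and the standard library are available. Lean on these libraries where they do the work, as an engineer would, in place of code of your own. Each camera call takes 0.05 s, during which the arm holds its last target.

## Working session

There is one attempt and no reset: what is moved stays moved. The work goes in short steps, Python scripts to look and compute and a tool call to move; the robot and the scene stay as the last step left them, time stands still between calls to the robot, and variables do not carry over. Pictures are saved under pics/ and viewed, and the job is handed in when it is done.

Besides the shell and the picture viewer there is one more tool, called as name(argument=value, ...), one argument or row to a line, values as JSON. play_rows: Moves the arm, as the interface text tells. Its arguments: {"type":"object","properties":{"steps":{"type":"array"}},"required":["steps"]}

```bash
ls; mkdir -p pics
python3 - <<'E'
from workcell import *
import cv2
s=read_state(); print(s)
for n in ("scene","side","wrist"):
    c=capture(n); cv2.imwrite(f"pics/{n}0.png",c["img"]); print(n,c["mtx"],c["camera_from_world"],c.keys())
    import numpy as np; np.savez(f"{n}0.npz",**{k:c[k] for k in("img","z_map","mtx","camera_from_world")})
E
```

```text
pics
{'time': 0.0, 'joints': array([-6.97275307e-02,  3.09036055e-01,  1.63523051e+00,  3.51812857e-05,
        1.19969917e+00, -6.96827606e-02]), 'joint_vel': array([-2.82944555e-04,  8.36904800e-04,  1.35136360e-03,  7.01085780e-04,
       -2.02131836e-04, -1.54498667e-05]), 'joint_torque': array([ 1.43707580e-04, -4.15252447e+01, -2.76667070e+01, -1.74997494e-04,
        1.01000658e-02, -1.14578896e-05]), 'eef_pos': array([6.24153567e+02, 2.50341181e-02, 2.30006812e+02]), 'orientation': array([-3.14139248e+00,  9.04204435e-05,  3.71476677e-03]), 'force': array([-0.03366401, -0.34842322,  0.51303598]), 'torque': array([-0.00182248, -0.00562485,  0.02887256]), 'opening': 85.82264847434448}
scene [[397.85518754   0.         276.77458153]
 [  0.         397.85518754 208.40416563]
 [  0.           0.           1.        ]] [[ 8.74995964e-01  4.84055720e-01  8.49252536e-03 -4.60283127e+02]
 [-4.00993645e-01  7.14797992e-01  5.72946705e-01  1.57155935e+02]
 [ 2.71267690e-01 -5.04731503e-01  8.19548626e-01 -1.50281398e+03]
 [ 0.00000000e+00  0.00000000e+00  0.00000000e+00  1.00000000e+00]
[... 296 characters left out ...]
01  8.59893632e-01 -1.87977679e+02]
 [-2.93418985e-01  8.08328390e-01  5.10402305e-01 -1.32406131e+03]
 [ 0.00000000e+00  0.00000000e+00  0.00000000e+00  1.00000000e+00]] dict_keys(['img', 'z_map', 'mtx', 'camera_from_world', 'shot'])
wrist [[325.1922621    0.         274.68693599]
 [  0.         325.1922621  214.02792432]
 [  0.           0.           1.        ]] [[ 9.99999549e-01 -2.28922918e-04 -9.21482376e-04 -6.24182998e+02]
 [-6.07603525e-05  9.53082432e-01 -3.02710875e-01  3.91185153e+01]
 [ 9.47546121e-04  3.02710795e-01  9.53081988e-01 -3.78728845e+02]
 [ 0.00000000e+00  0.00000000e+00  0.00000000e+00  1.00000000e+00]] dict_keys(['img', 'z_map', 'mtx', 'camera_from_world', 'shot'])
```

View pics/scene0.png

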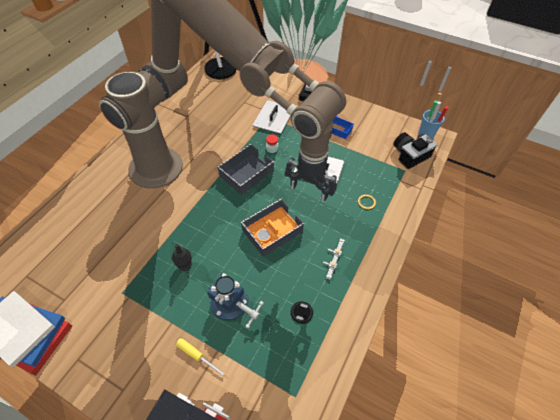

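View pics/side0.png

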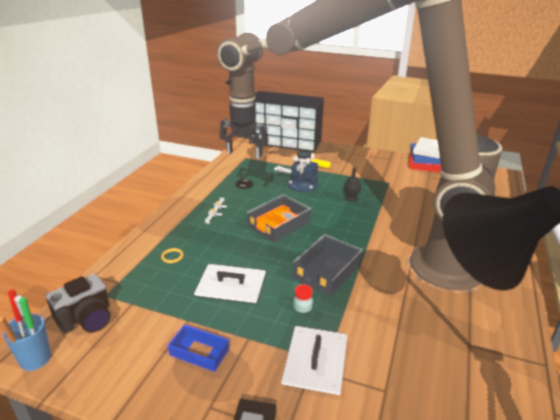

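View pics/wrist0.png

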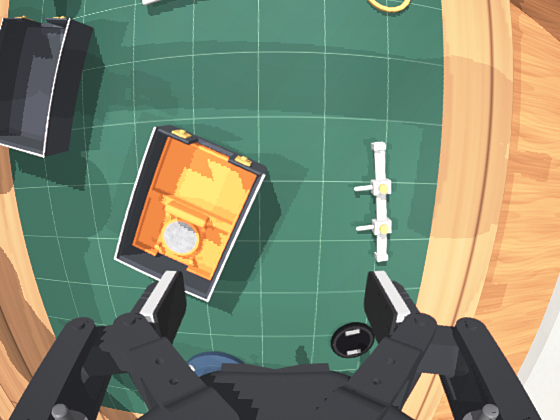

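```bash
cat > h.py <<'E'
import numpy as np, cv2
from scipy.spatial.transform import Rotation as R
def cloud(c, fish=False):
    z=np.asarray(c["z_map"],float); K=np.asarray(c["mtx"]); T=np.asarray(c["camera_from_world"])
    v,u=np.mgrid[0:z.shape[0],0:z.shape[1]].astype(float)
    a=(u-K[0,2])/K[0,0]; b=(v-K[1,2])/K[1,1]
    if fish:
        r=np.hypot(a,b)+1e-12; k=np.tan(np.clip(r,0,1.5))/r; a=a*k;b=b*k
    P=np.stack([a*z,-b*z,-z],-1)
    W=(P-T[:3,3])@T[:3,:3]
    W[z<=0]=np.nan
    return W
def proj(c,P,fish=False):
    K=c["mtx"];T=c["camera_from_world"]
    p=np.atleast_2d(P)@T[:3,:3].T+T[:3,3]
    a=p[:,0]/-p[:,2]; b=-p[:,1]/-p[:,2]
    if fish:
        r=np.hypot(a,b)+1e-12;k=np.arctan(r)/r;a=a*k;b=b*k
    return np.stack([a*K[0,0]+K[0,2],b*K[1,1]+K[1,2]],-1)
E
python3 - <<'E'
from h import *
from workcell import *
names="filter_case tray_grip tray_seat polarizer_mid cradle_top clamp lid_grip lens_spanner bumper lens_cap step_ring screw_jar blower screwdriver".split()
for n in ("scene","side","wrist"):
    c=capture(n); W=cloud(c,n=="wrist")
    for t in names:
        for d in recognise(c,t):
            if d["p"]<.2: continue
            u,v=np.round(d["uv"]).astype(int)
            w=np.nanmedian(W[max(0,v-1):v+2,max(0,u-1):u+2].reshape(-1,3),0)
            print(n,t,round(d["p"],2),(u,v),w.round(0))
print(read_state()["time"])
E
```

```text
scene filter_case 0.93 (np.int64(274), np.int64(241)) [566. -87.  50.]
scene filter_case 0.61 (np.int64(242), np.int64(172)) [302. 136.   3.]
scene tray_grip 0.66 (np.int64(270), np.int64(226)) [519. -34.  30.]
scene tray_seat 0.98 (np.int64(271), np.int64(224)) [522. -32.  41.]
scene tray_seat 0.53 (np.int64(333), np.int64(169)) [596. 307.  14.]
scene tray_seat 0.51 (np.int64(228), np.int64(287)) [ 546. -315.  124.]
scene polarizer_mid 0.52 (np.int64(227), np.int64(285)) [ 541. -312.  125.]
scene cradle_top 0.7 (np.int64(231), np.int64(306)) [ 569. -342.   73.]
scene cradle_top 0.22 (np.int64(224), np.int64(284)) [ 532. -314.  124.]
scene clamp 0.8 (np.int64(231), np.int64(306)) [ 569. -342.   73.]
scene lid_grip 0.79 (np.int64(272), np.int64(118)) [267. 428.  24.]
scene lid_grip 0.57 (np.int64(335), np.int64(165)) [593. 330.  14.]
scene lens_spanner 0.61 (np.int64(364), np.int64(195)) [741. 259.   1.]
scene lens_spanner 0.46 (np.int64(332), np.int64(263)) [755. -53.  21.]
scene bumper 0.72 (np.int64(345), np.int64(120)) [530. 555.  28.]
scene lens_cap 0.83 (np.int64(301), np.int64(
[... 1752 characters left out ...]
 3.]
wrist filter_case 0.66 (np.int64(142), np.int64(210)) [466. -31.  19.]
wrist tray_grip 0.82 (np.int64(190), np.int64(207)) [527. -27.  19.]
wrist tray_seat 0.63 (np.int64(194), np.int64(205)) [529. -27.   8.]
wrist clamp 0.78 (np.int64(209), np.int64(363)) [ 526. -272.   14.]
wrist lid_grip 0.46 (np.int64(146), np.int64(0)) [477. 222.  13.]
wrist lens_spanner 0.64 (np.int64(378), np.int64(198)) [749. -18.  10.]
wrist lens_cap 0.6 (np.int64(351), np.int64(341)) [ 737. -235.    6.]
wrist step_ring 0.7 (np.int64(352), np.int64(340)) [ 739. -234.    6.]
wrist step_ring 0.65 (np.int64(389), np.int64(8)) [759. 212.   4.]
wrist blower 0.27 (np.int64(206), np.int64(362)) [ 522. -271.   13.]
2.4
```

Run:
```python
from h import *
D={n:dict(np.load(f"{n}0.npz")) for n in("scene","side","wrist")}
for n,c in D.items():
    W=cloud(c,n=="wrist").reshape(-1,3); W=W[~np.isnan(W[:,0])]
    def sel(cx,cy,r,z0,z1): 
        return W[(np.hypot(W[:,0]-cx,W[:,1]-cy)<r)&(W[:,2]>z0)&(W[:,2]<z1)]
    p=sel(530,-30,130,50,58); print(n,"rim",len(p),cv2.minAreaRect(p[:,:2].astype(np.float32)) if len(p)>5 else'', p[:,2].mean() if len(p) else '')
    p=sel(530,-30,60,36,44); print("  tab",len(p),cv2.minAreaRect(p[:,:2].astype(np.float32)) if len(p)>5 else'')
    p=sel(570,300,110,10,18); print("  lidplate",len(p),cv2.minAreaRect(p[:,:2].astype(np.float32)) if len(p)>5 else'',np.median(p[:,2]) if len(p) else '')
    p=sel(570,300,70,38,50); print("  bar",len(p),cv2.minAreaRect(p[:,:2].astype(np.float32)) if len(p)>5 else'',np.median(p[:,2]) if len(p) else '')
    p=sel(540,-310,50,118,135); print("  pol",len(p),cv2.minAreaRect(p[:,:2].astype(np.float32)) if len(p)>5 else'',np.median(p[:,2]) if len(p) else '')
    p=sel(620,-100,30,-10,10); print("  table",len(p),np.median(p[:,2]) if len(p) else '',p[:,2].std())
# big crops
s=D["scene"]["img"]; 
cv2.imwrite("pics/crop1.png",cv2.resize(s[185:330,170:320],None,fx=4,fy=4,interpolation=2)[:600])
s=D["wrist"]["img"]; cv2.imwrite("pics/crop2.png",cv2.resize(s[110:310,100:290],None,fx=3,fy=3,interpolation=2)[:600])
```

```text
scene rim 175 ((525.3538818359375, -32.776641845703125), (166.19830322265625, 126.80902099609375), 65.32640838623047) 52.87349049960365
  tab 50 ((530.0794677734375, -32.111366271972656), (33.1668701171875, 117.89452362060547), 72.30192565917969)
  lidplate 223 ((591.2113037109375, 314.0944519042969), (58.761661529541016, 99.78238677978516), 10.883997917175293) 13.473778081581216
  bar 7 ((574.1799926757812, 297.12957763671875), (7.304586887359619, 8.819068908691406), 80.12991333007812) 40.97067166586057
  pol 314 ((533.8676147460938, -314.9097900390625), (54.03118896484375, 54.61894607543945), 83.69942474365234) 125.30368447166529
  table 242 0.2696880718470865 2.37752299492971
side rim 78 ((521.014404296875, -26.911331176757812), (165.364501953125, 126.6752700805664), 66.00322723388672) 51.446219406705346
  tab 57 ((540.5713500976562, -34.015464782714844), (59.78569793701172, 86.38907623291016), 65.84175872802734)
  lidplate 1296 ((540.169189453125, 296.40557861328125), (158.47988891601562, 126.72509765625), 10.721744537353516) 11.81297793052082
  bar 101 ((538.25048828125, 297.4109802246094), (75.01116180419922, 16.85622787475586), 6.352746963500977) 40.61668818544505
  pol 103 ((529.8563232421875, -312.8279724121094), (59.693607330322266, 53.3846435546875), 85.7090072631836) 121.42047149699638
  table 40 -2.365017526330242 1.8868425504596555
wrist rim 1577 ((523.4622192382812, -30.921371459960938), (165.22842407226562, 124.93836212158203), 65.40325164794922) 52.52879822364723
  tab 387 ((541.3108520507812, -33.25126266479492), (54.29115295410156, 80.46156311035156), 65.81522369384766)
  lidplate 0  
  bar 0  
  pol 0  
  table 1593 -0.12253412180310713 0.7260245048904387
```

View pics/crop1.png

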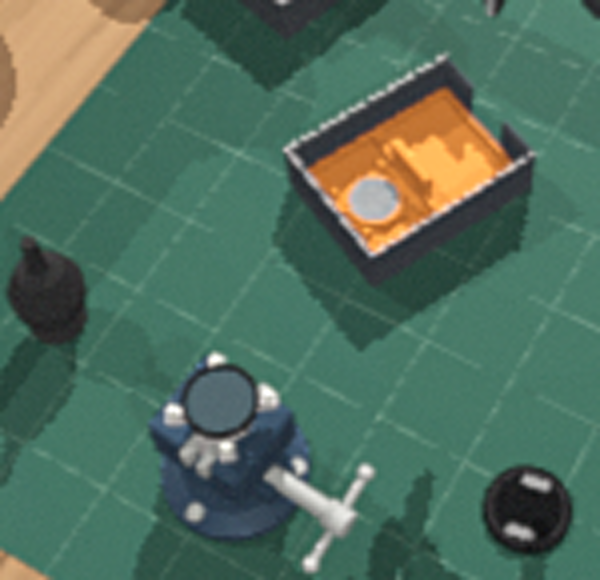

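View pics/crop2.png

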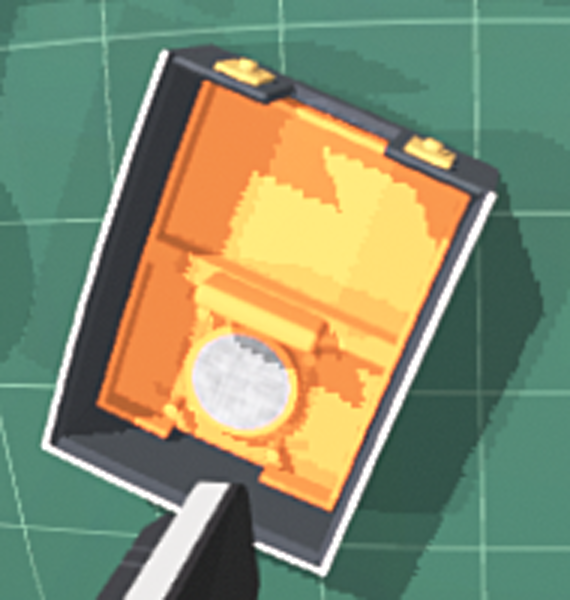

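```bash
cat >> h.py <<'E'
def plan(x,y,z,yaw,s=None):
    from workcell import read_state
    s=s or read_state()
    Rc=R.from_rotvec(s["orientation"]); p=np.array(s["eef_pos"])
    a=np.radians(yaw); 
    Rt=R.from_matrix(np.array([[np.cos(a),np.sin(a),0],[np.sin(a),-np.cos(a),0],[0,0,-1.]]))
    d=Rc.inv().apply(np.array([x,y,z])-p)/25
    r=(Rc.inv()*Rt).as_rotvec(degrees=True)/5
    M=Rc.as_matrix()
    print("t",round(s["time"],2),"pos",p.round(1),"yaw",np.degrees(np.arctan2(M[1,0],M[0,0])).round(2),"toolz",M[:,2].round(3),"F",np.round(s["force"],1),"open",round(s["opening"],1))
    print("translation",d.round(3).tolist(),"rotation",r.round(3).tolist())
E
python3 -c "
from h import *
plan(523.5,-31,190,65.4)
plan(523.5,-31,190,65.4)"
```

```text
t 2.4 pos [ 6.250e+02 -1.000e-01  2.313e+02] yaw -0.0 toolz [ 0. -0. -1.] F [-0.5 -0.  -0.1] open 85.7
translation [-4.06, 1.238, 1.651] rotation [0.0, 0.0, -13.081]
t 2.4 pos [ 6.250e+02 -1.000e-01  2.313e+02] yaw -0.0 toolz [ 0. -0. -1.] F [-0.5 -0.  -0.1] open 85.7
translation [-4.06, 1.238, 1.651] rotation [0.0, 0.0, -13.081]
```

play_rows(
  steps=[
    {"translation":[-2.0,0.6,0.8],"rotation":[0,0,-2.0],"claw":85},
    {"translation":[-4.06,1.24,1.65],"rotation":[0,0,-4.0],"claw":60},
    {"translation":[-4.06,1.24,1.65],"rotation":[0,0,-6.0],"claw":40},
    {"translation":[-4.06,1.24,1.65],"rotation":[0,0,-8.0],"claw":40},
    {"translation":[-4.06,1.24,1.65],"rotation":[0,0,-10.0],"claw":40},
    {"translation":[-4.06,1.24,1.65],"rotation":[0,0,-12.0],"claw":40},
    {"translation":[-4.06,1.24,1.65],"rotation":[0,0,-13.08],"claw":40},
    {"translation":[-4.06,1.24,1.65],"rotation":[0,0,-13.08],"claw":40},
  ],
)

```text
time: 3.4
eef_pos: [523.6, -31.0, 190.1]
orientation: [2.645, 1.696, 0.0]
force: [-0.0, -0.3, -0.0]
opening: 40.1
```

```bash
cat >> h.py <<'E'
def shot(n,name):
    from workcell import capture
    c=capture(n); cv2.imwrite(f"pics/{name}.png",c["img"]); np.savez(f"{name}.npz",**{k:c[k] for k in("img","z_map","mtx","camera_from_world")})
    return c
def sel(W,cx,cy,r,z0,z1):
    W=W.reshape(-1,3); W=W[~np.isnan(W[:,0])]
    return W[(np.hypot(W[:,0]-cx,W[:,1]-cy)<r)&(W[:,2]>z0)&(W[:,2]<z1)]
E
python3 - <<'E'
from h import *
c=shot("wrist","w1"); W=cloud(c,True)
p=sel(W,523,-31,130,49,58); print(len(p),cv2.minAreaRect(p[:,:2].astype(np.float32)),np.median(p[:,2]))
# in case frame
a=np.radians(65.4); d=(W-np.array([523.5,-31,0]))
X=d[...,0]*np.cos(a)+d[...,1]*np.sin(a);Y=-d[...,0]*np.sin(a)+d[...,1]*np.cos(a);Z=W[...,2]
m=(Z>36)&(Z<45)&(abs(X)<30)&(abs(Y)<40)
print("tab",m.sum(),[ (np.percentile(v[m],[1,50,99])).round(1) for v in(X,Y,Z)])
print("pad",end=' ')
m=(Z>13)&(Z<18.5)&(abs(X+38)<30)&(abs(Y)<30); print(m.sum(),[ (np.percentile(v[m],[1,50,99])).round(1) for v in(X,Y,Z)])
E
```

```text
2919 ((523.4944458007812, -31.465858459472656), (165.34706115722656, 125.00785827636719), 65.19396209716797) 52.43377161711833
tab 560 [array([-4.6,  0.2,  4.9]), array([-24.6,   0.3,  23.6]), array([37.3, 41.1, 43.2])]
pad 1769 [array([-60.7, -37.8, -14.8]), array([-23.9,  -0.4,  23. ]), array([13.8, 15.7, 17.9])]
```

View pics/w1.png

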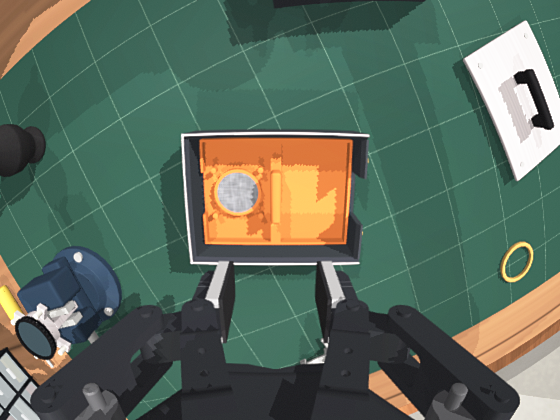

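play_rows(
  steps=[
    {"translation":[0,0,1.5],"rotation":[0,0,0],"claw":40},
    {"translation":[0,0,3.0],"rotation":[0,0,0],"claw":40},
    {"translation":[0,0,4.5],"rotation":[0,0,0],"claw":40},
    {"translation":[0,0,5.7],"rotation":[0,0,0],"claw":36},
    {"translation":[0,0,6.4],"rotation":[0,0,0],"claw":32},
    {"translation":[0,0,6.68],"rotation":[0,0,0],"claw":32},
    {"translation":[0,0,6.68],"rotation":[0,0,0],"claw":0},
    {"translation":[0,0,6.68],"rotation":[0,0,0],"claw":0},
  ],
)

```text
time: 4.45
eef_pos: [524.7, -31.2, 24.2]
orientation: [2.644, 1.694, 0.003]
force: [1.3, -0.1, -2.0]
opening: 8.6
```

play_rows(
  steps=[
    {"translation":[0,0,0],"rotation":[0,0,0],"claw":0},
    {"translation":[0,0,0],"rotation":[0,0,0],"claw":0},
    {"translation":[0,0,-0.3],"rotation":[0,0,0],"claw":0},
    {"translation":[0,0,-1.0],"rotation":[0,0,0],"claw":0},
    {"translation":[0,0,-2.0],"rotation":[0,0,0],"claw":0},
    {"translation":[0,0,-3.2],"rotation":[0,0,0],"claw":0},
    {"translation":[0,0,-4.0],"rotation":[0,0,0],"claw":0},
    {"translation":[0,0,-4.0],"rotation":[0,0,0],"claw":0},
  ],
)

```text
time: 5.45
eef_pos: [526.7, -31.4, 127.3]
orientation: [2.64, 1.692, 0.01]
force: [-0.6, 0.5, -1.5]
opening: 8.4
```

Run:
```python
from h import *
plan(523.5,-31.2,125,65.3)
c=shot("wrist","w2")
```

```text
t 5.45 pos [526.7 -31.4 127.3] yaw 65.3 toolz [ 0.009 -0.001 -1.   ] F [-0.6  0.5 -1.5] open 8.4
translation [-0.045, -0.121, 0.09] rotation [0.095, -0.029, -0.0]
```

View pics/w2.png

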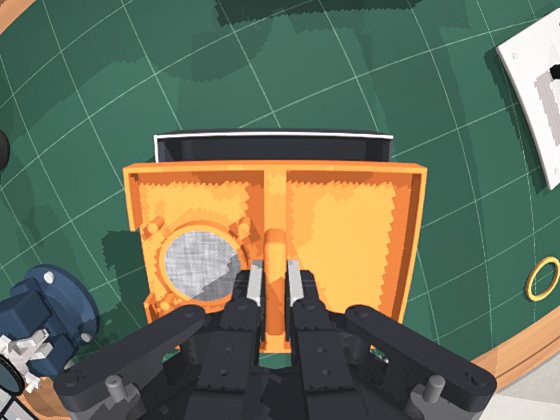

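play_rows(
  steps=[
    {"translation":[0,-0.1,0],"rotation":[0,0,1.5],"claw":0},
    {"translation":[0,-0.1,0],"rotation":[0,0,3.5],"claw":0},
    {"translation":[0,-0.1,0],"rotation":[0,0,5.5],"claw":0},
    {"translation":[0,-0.1,0],"rotation":[0,0,7.5],"claw":0},
    {"translation":[0,-0.1,0],"rotation":[0,0,9.5],"claw":0},
    {"translation":[0,-0.1,0],"rotation":[0,0,11.5],"claw":0},
    {"translation":[0,-0.1,0],"rotation":[0,0,13.5],"claw":0},
    {"translation":[0,-0.1,0],"rotation":[0,0,15.5],"claw":0},
  ],
)

```text
time: 6.5
eef_pos: [521.9, -30.1, 124.4]
orientation: [3.123, -0.343, 0.004]
force: [0.3, -0.6, -1.6]
opening: 8.7
```

Run:
```python
from h import *
plan(523.5,-31.2,125,-114.7)
```

```text
t 6.5 pos [521.9 -30.1 124.4] yaw -12.53 toolz [ 0.003 -0.    -1.   ] F [ 0.3 -0.6 -1.6] open 8.7
translation [0.074, 0.03, -0.026] rotation [-0.029, -0.02, 20.433]
```

play_rows(
  steps=[
    {"translation":[0.07,0.03,0],"rotation":[0,0,2.0],"claw":0},
    {"translation":[0.07,0.03,0],"rotation":[0,0,4.0],"claw":0},
    {"translation":[0.07,0.03,0],"rotation":[0,0,6.0],"claw":0},
    {"translation":[0.07,0.03,0],"rotation":[0,0,8.0],"claw":0},
    {"translation":[0.07,0.03,0],"rotation":[0,0,10.0],"claw":0},
    {"translation":[0.07,0.03,0],"rotation":[0,0,12.0],"claw":0},
    {"translation":[0.07,0.03,0],"rotation":[0,0,14.0],"claw":0},
    {"translation":[0.07,0.03,0],"rotation":[0,0,16.0],"claw":0},
  ],
)

```text
time: 7.5
eef_pos: [522.1, -31.0, 123.0]
orientation: [2.165, -2.276, -0.0]
force: [0.1, 0.4, -1.6]
opening: 8.6
```

Run:
```python
from h import *
plan(523.5,-31.2,90,-114.7)
```

```text
t 7.5 pos [522.1 -31.  123. ] yaw -92.87 toolz [-0. -0. -1.] F [ 0.1  0.4 -1.6] open 8.6
translation [0.005, -0.055, 1.32] rotation [0.002, -0.001, 4.367]
```

play_rows(
  steps=[
    {"translation":[0,-0.05,0],"rotation":[0,0,2.0],"claw":0},
    {"translation":[0,-0.05,0],"rotation":[0,0,3.5],"claw":0},
    {"translation":[0,-0.05,0.3],"rotation":[0,0,4.37],"claw":0},
    {"translation":[0,-0.05,0.6],"rotation":[0,0,4.37],"claw":0},
    {"translation":[0,-0.05,0.9],"rotation":[0,0,4.37],"claw":0},
    {"translation":[0,-0.05,0.9],"rotation":[0,0,4.37],"claw":0},
    {"translation":[0,-0.05,0.9],"rotation":[0,0,4.37],"claw":0},
    {"translation":[0,-0.05,0.9],"rotation":[0,0,4.37],"claw":0},
  ],
)

```text
time: 8.5
eef_pos: [523.7, -31.1, 100.8]
orientation: [-1.695, 2.645, -0.001]
force: [-0.1, -0.7, -1.4]
opening: 9.0
```

Run:
```python
from h import *
plan(523.5,-31.2,90,-114.7)
c=shot("wrist","w3"); W=cloud(c,True)
a=np.radians(65.3); d=(W-np.array([523.5,-31.2,0]))
X=d[...,0]*np.cos(a)+d[...,1]*np.sin(a);Y=-d[...,0]*np.sin(a)+d[...,1]*np.cos(a);Z=W[...,2]
h=np.histogram(Z[(abs(X)<90)&(abs(Y)<70)],bins=range(0,130,3)); print([x for x in zip(h[1],h[0]) if x[1]>30])
b,g,r=[c["img"][...,i].astype(int) for i in range(3)]
m=(r>150)&(r-b>70)&(abs(X)<95)&(abs(Y)<75)&(Z>92.5)&(Z<99)
p=np.stack([X[m],Y[m]],-1).astype(np.float32); print(m.sum(),cv2.minAreaRect(p),[np.percentile(p[:,i],[.5,99.5]).round(1) for i in(0,1)],np.median(Z[m]))
shot("scene","s3")
```

```text
t 8.5 pos [523.7 -31.1 100.8] yaw -114.7 toolz [ 0.001 -0.    -1.   ] F [-0.1 -0.7 -1.4] open 9.0
translation [0.006, 0.007, 0.434] rotation [-0.007, 0.001, -0.0]
[(np.int64(0), np.int64(1919)), (np.int64(3), np.int64(1736)), (np.int64(6), np.int64(91)), (np.int64(12), np.int64(121)), (np.int64(15), np.int64(146)), (np.int64(21), np.int64(117)), (np.int64(24), np.int64(159)), (np.int64(27), np.int64(38)), (np.int64(30), np.int64(169)), (np.int64(33), np.int64(120)), (np.int64(36), np.int64(72)), (np.int64(39), np.int64(210)), (np.int64(42), np.int64(56)), (np.int64(45), np.int64(295)), (np.int64(48), np.int64(634)), (np.int64(51), np.int64(1186)), (np.int64(54), np.int64(358)), (np.int64(81), np.int64(6924)), (np.int64(84), np.int64(17815)), (np.int64(87), np.int64(1049)), (np.int64(90), np.int64(5070)), (np.int64(93), np.int64(3314)), (np.int64(96), np.int64(3411)), (np.int64(99), np.int64(41)), (np.int64(102), np.int64(85)), (np.int64(105), np.int64(121)), (np.int64(108), np.int64(200)), (np.int64(111), np.int64(225)), (np.int64(114), np.int64(440)), (np.int64(117), np.int64(1901)), (np.int64(120), np.int64(212)), (np.int64(123), np.int64(203)), (np.int64(126), np.int64(264))]
5931 ((-0.087738037109375, -0.6204910278320312), (109.9490737915039, 150.27731323242188), 89.90929412841797) [array([-74.6,  74.3]), array([-55.5,  53.4])] 96.15041368297456
```

View pics/w3.png

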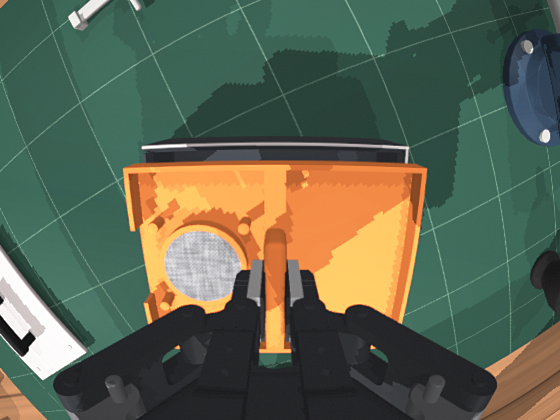

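View pics/s3.png

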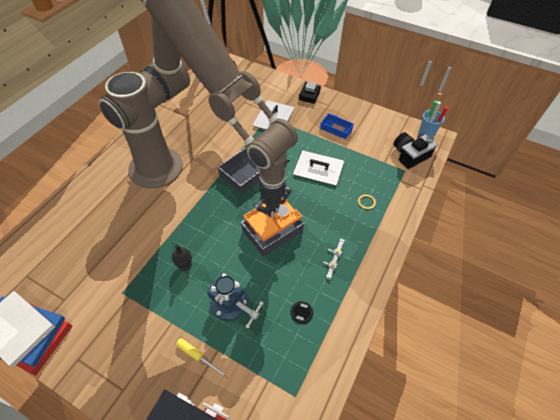

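play_rows(
  steps=[
    {"translation":[0,0.03,0.6],"rotation":[0,0,0],"claw":0},
    {"translation":[0,0.03,1.1],"rotation":[0,0,0],"claw":0},
    {"translation":[0,0.03,1.4],"rotation":[0,0,0],"claw":0},
    {"translation":[0,0.03,1.6],"rotation":[0,0,0],"claw":0},
    {"translation":[0,0.03,1.8],"rotation":[0,0,0],"claw":0},
    {"translation":[0,0.03,2.0],"rotation":[0,0,0],"claw":0},
    {"translation":[0,0.03,2.2],"rotation":[0,0,0],"claw":0},
    {"translation":[0,0.03,2.2],"rotation":[0,0,0],"claw":0},
  ],
)

```text
time: 9.6
eef_pos: [522.6, -30.8, 45.4]
orientation: [1.695, -2.645, -0.0]
force: [0.4, 0.9, -1.6]
opening: 8.5
```

Run:
```python
from h import *
plan(523.5,-31.2,24,-114.7)
```

```text
t 9.6 pos [522.6 -30.8  45.4] yaw -114.71 toolz [-0.  0. -1.] F [ 0.4  0.9 -1.6] open 8.5
translation [0.001, -0.039, 0.857] rotation [0.004, -0.002, -0.002]
```

Entering freely with no side force. Lower to the floor.

play_rows(
  steps=[
    {"translation":[0,-0.02,0.25],"rotation":[0,0,0],"claw":0},
    {"translation":[0,-0.02,0.5],"rotation":[0,0,0],"claw":0},
    {"translation":[0,-0.02,0.7],"rotation":[0,0,0],"claw":0},
    {"translation":[0,-0.02,0.8],"rotation":[0,0,0],"claw":0},
    {"translation":[0,-0.02,0.86],"rotation":[0,0,0],"claw":0},
    {"translation":[0,-0.02,0.88],"rotation":[0,0,0],"claw":0},
    {"translation":[0,-0.02,0.88],"rotation":[0,0,0],"claw":0},
    {"translation":[0,-0.02,0.88],"rotation":[0,0,0],"claw":0},
  ],
)

```text
time: 10.6
eef_pos: [523.0, -30.9, 23.9]
orientation: [1.694, -2.645, -0.001]
force: [-4.0, 0.2, 5.2]
opening: 8.8
```

play_rows(
  steps=[
    {"translation":[0,0,0],"rotation":[0,0,0],"claw":32},
    {"translation":[0,0,0],"rotation":[0,0,0],"claw":32},
    {"translation":[0,0,0],"rotation":[0,0,0],"claw":32},
    {"translation":[0,0,-0.5],"rotation":[0,0,0],"claw":32},
    {"translation":[0,0,-1.5],"rotation":[0,0,0],"claw":32},
    {"translation":[0,0,-3.2],"rotation":[0,0,0],"claw":36},
    {"translation":[0,0,-5.0],"rotation":[0,0,0],"claw":40},
    {"translation":[0,0,-6.0],"rotation":[0,0,0],"claw":60},
  ],
)

```text
time: 11.6
eef_pos: [524.8, -31.2, 177.7]
orientation: [-1.693, 2.642, -0.005]
force: [-0.4, -0.4, -0.5]
opening: 56.7
```

Run:
```python
from h import *
plan(531,-313,230,-24.7)
c=shot("wrist","w4"); W=cloud(c,True)
a=np.radians(65.3); d=(W-np.array([523.5,-31.2,0]))
X=d[...,0]*np.cos(a)+d[...,1]*np.sin(a);Y=-d[...,0]*np.sin(a)+d[...,1]*np.cos(a);Z=W[...,2]
b,g,r=[c["img"][...,i].astype(int) for i in range(3)]
m=(Z>36)&(Z<45)&(abs(X)<30)&(abs(Y)<40)
print("tab",m.sum(),[ (np.percentile(v[m],[1,50,99])).round(1) for v in(X,Y,Z)])
m=(Z>17.5)&(Z<22.5)&(r-b>70)&(abs(X)<85)&(abs(Y)<60); print("rim",[ (np.percentile(v[m],[1,50,99])).round(1) for v in(X,Y,Z)])
m=(abs(r-b)<40)&(r>100)&(Z>12)&(Z<20)&(abs(X-38)<30)&(abs(Y)<30);print("seat",m.sum(),[ (np.percentile(v[m],[2,50,98])).round(1) for v in(X,Y,Z)])
for s in(-1,1):
  for t in (-1,1):
    m=(r-b>70)&(Z<23)&(abs(X-s*60)<12)&(abs(Y-t*35)<10); print("floor",s,t,m.sum(),np.median(Z[m]).round(1))
```

```text
t 11.6 pos [524.8 -31.2 177.7] yaw -114.7 toolz [ 0.005 -0.001 -1.   ] F [-0.4 -0.4 -0.5] open 56.7
translation [10.135, -4.946, -2.083] rotation [-0.052, -0.029, -18.001]
tab 583 [array([-4.2,  0.4,  4.9]), array([-24.5,  -1.3,  23.5]), array([38.2, 41.1, 42.8])]
rim [array([-74.4,   0.4,  74. ]), array([-54.3, -23.6,  54.4]), array([17.7, 19.3, 21. ])]
seat 1307 [array([20.5, 38.4, 56.7]), array([-18.6,  -0.6,  17.6]), array([14.4, 15.7, 17.3])]
floor -1 -1 524 7.5
floor -1 1 427 7.2
floor 1 -1 517 7.6
floor 1 1 390 7.4
```

View pics/w4.png

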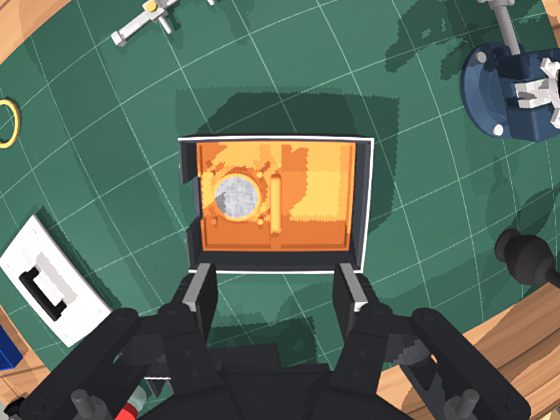

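Run:
```python
from h import *
c=dict(np.load("scene0.npz")); K=c["mtx"];T=c["camera_from_world"]
def bp(u,v,z):
    r=np.array([(u-K[0,2])/K[0,0],-(v-K[1,2])/K[1,1],-1])@T[:3,:3]; o=-T[:3,3]@T[:3,:3]
    return (o+r*(z-o[2])/r[2])
P=[bp(170+u/4,185+v/4,124) for u,v in((217,360),(268,397),(228,452),(173,410))]
ctr=np.mean(P,0)
for p in P: print(p.round(1),np.hypot(*(p-ctr)[:2]).round(1),np.degrees(np.arctan2(*(p-ctr)[1::-1])).round(1))
print(ctr, bp(170+345/4,185+515/4,45))
c=dict(np.load("s3.npz")); W=cloud(c); b=c["img"].astype(int).max(-1)
m=(np.hypot(W[...,0]-533,W[...,1]+314)<45)&(W[...,2]>121)&(b<150)
print(m.sum(),cv2.minEnclosingCircle(W[m][:,:2].astype(np.float32)),cv2.minAreaRect(W[m][:,:2].astype(np.float32)),np.median(W[m][:,2]))
```

```text
[ 517.2 -290.1  124. ] 33.8 128.5
[ 563.2 -296.3  124. ] 32.1 38.9
[ 561.  -343.4  124. ] 35.3 -49.7
[ 511.5 -336.3  124. ] 33.2 -143.6
[ 538.2195549  -316.52976152  124.        ] [ 635.33221326 -319.05095654   45.        ]
289 ((533.6748046875, -314.5062561035156), 28.0372314453125) ((534.475341796875, -314.95361328125), (52.18906784057617, 53.490516662597656), 49.86913299560547) 125.3586072343922
```

Run:
```python
from h import *
plan(534,-314.5,230,-6)
```

```text
t 11.65 pos [526.7 -31.4 180.5] yaw -114.7 toolz [ 0.009 -0.001 -1.   ] F [ 1.2 -0.6  2.1] open 59.8
translation [10.162, -5.015, -1.96] rotation [-0.099, -0.078, -21.739]
```

play_rows(
  steps=[
    {"translation":[0.6,-0.3,-1.0],"rotation":[0,0,-2.0],"claw":85},
    {"translation":[2.2,-1.1,-2.0],"rotation":[0,0,-4.0],"claw":85},
    {"translation":[4.0,-2.0,-2.0],"rotation":[0,0,-6.0],"claw":85},
    {"translation":[6.0,-3.0,-2.0],"rotation":[0,0,-8.0],"claw":85},
    {"translation":[8.0,-4.0,-2.0],"rotation":[0,0,-10.0],"claw":85},
    {"translation":[9.4,-4.6,-2.0],"rotation":[0,0,-12.0],"claw":85},
    {"translation":[10.16,-5.0,-2.0],"rotation":[0,0,-14.0],"claw":85},
    {"translation":[10.16,-5.0,-2.0],"rotation":[0,0,-16.0],"claw":85},
  ],
)

```text
time: 12.65
eef_pos: [533.2, -316.3, 230.7]
orientation: [-2.999, 0.932, -0.015]
force: [-0.5, 0.6, -0.5]
opening: 85.1
```

Run:
```python
from h import *
plan(534,-314.5,230,-6)
```

```text
t 12.65 pos [ 533.2 -316.3  230.7] yaw -34.52 toolz [ 0.009 -0.002 -1.   ] F [-0.5  0.6 -0.5] open 85.1
translation [-0.016, -0.079, 0.028] rotation [-0.017, -0.107, -5.703]
```

play_rows(
  steps=[
    {"translation":[0,-0.08,0],"rotation":[0,-0.1,-2.0],"claw":85},
    {"translation":[0,-0.08,0],"rotation":[0,-0.1,-4.0],"claw":85},
    {"translation":[0,-0.08,0],"rotation":[0,-0.1,-5.7],"claw":85},
    {"translation":[0,-0.08,0],"rotation":[0,-0.1,-5.7],"claw":85},
    {"translation":[0,-0.08,0],"rotation":[0,-0.1,-5.7],"claw":85},
    {"translation":[0,-0.08,0],"rotation":[0,-0.1,-5.7],"claw":85},
    {"translation":[0,-0.08,0],"rotation":[0,-0.1,-5.7],"claw":85},
    {"translation":[0,-0.08,0],"rotation":[0,-0.1,-5.7],"claw":85},
  ],
)

```text
time: 13.65
eef_pos: [534.4, -314.7, 230.7]
orientation: [-3.136, 0.165, -0.002]
force: [0.2, -0.3, -0.2]
opening: 85.2
```

Run:
```python
from h import *
plan(534,-314.5,230,-6)
c=shot("wrist","w5"); W=cloud(c,True); b=c["img"].astype(int).max(-1)
q=(np.hypot(W[...,0]-533,W[...,1]+314)<45)&(W[...,2]>118)
m=q&(b<150)
print(m.sum(),cv2.minEnclosingCircle(W[m][:,:2].astype(np.float32)),cv2.minAreaRect(W[m][:,:2].astype(np.float32)),np.median(W[m][:,2]))
m=(q&(b>170)).astype(np.uint8); n,l,st,ce=cv2.connectedComponentsWithStats(m)
for i in range(1,n):
    if st[i,4]>15: w=np.median(W[l==i],0); print(st[i],w.round(1))
```

```text
t 13.65 pos [ 534.4 -314.7  230.7] yaw -6.04 toolz [ 0.001  0.001 -1.   ] F [ 0.2 -0.3 -0.2] open 85.2
translation [-0.015, -0.006, 0.029] rotation [-0.015, -0.012, -0.007]
23140 ((533.0386962890625, -313.91302490234375), 44.981109619140625) ((533.1396484375, -314.1850280761719), (89.68981170654297, 53.6837158203125), 10.1438627243042) 311.63196157569894
[238 179   8   9  55] [ 511.5 -288.5  123.4]
[297 178   8   9  52] [ 557.7 -292.7  123.2]
[241 233   8   9  50] [ 507.3 -333.8  122.7]
[297 232   7   9  46] [ 553.8 -338.5  122.9]
[149 271  28  50 159] [ 491.1 -299.5  269.8]
```

View pics/w5.png

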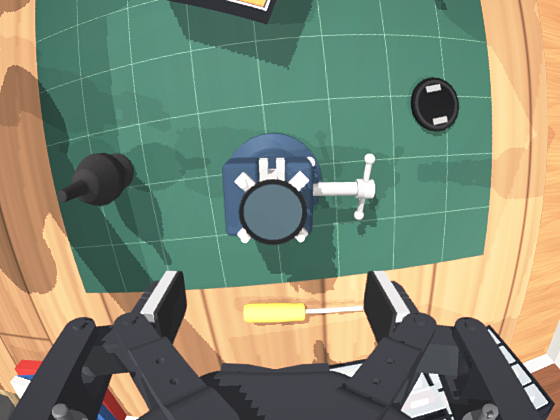

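Run:
```python
from h import *
c=dict(np.load("w5.npz")); W=cloud(c,True); b=c["img"].astype(int).max(-1)
m=(np.hypot(W[...,0]-533,W[...,1]+314)<33)&(W[...,2]>120)&(W[...,2]<133)&(b<150)
n,l,st,ce=cv2.connectedComponentsWithStats(m.astype(np.uint8)); i=1+st[1:,4].argmax(); m=l==i
print(st[i],cv2.minEnclosingCircle(W[m][:,:2].astype(np.float32)),cv2.minAreaRect(W[m][:,:2].astype(np.float32)),W[m].mean(0),np.median(W[m][:,2]))
plan(533,-314,116,-5.5)
```

```text
[ 238  179   69   66 3472] ((533.281494140625, -315.47186279296875), 28.284696578979492) ((532.9290771484375, -314.24554443359375), (54.436378479003906, 53.58268356323242), 13.31335163116455) [ 532.99111329 -313.91373461  125.382134  ] 125.01703072312256
t 13.7 pos [ 534.4 -314.7  230.7] yaw -6.03 toolz [ 0.001  0.001 -1.   ] F [-0.2  0.2  0.4] open 84.6
translation [-0.063, -0.016, 4.589] rotation [-0.015, -0.012, -0.106]
```

play_rows(
  steps=[
    {"translation":[-0.06,-0.02,1.5],"rotation":[0,0,-0.1],"claw":64},
    {"translation":[-0.06,-0.02,2.8],"rotation":[0,0,-0.1],"claw":64},
    {"translation":[-0.06,-0.02,3.2],"rotation":[0,0,-0.1],"claw":64},
    {"translation":[-0.06,-0.02,3.2],"rotation":[0,0,-0.1],"claw":64},
    {"translation":[-0.06,-0.02,3.2],"rotation":[0,0,-0.1],"claw":64},
    {"translation":[-0.06,-0.02,3.2],"rotation":[0,0,-0.1],"claw":64},
    {"translation":[-0.06,-0.02,3.2],"rotation":[0,0,-0.1],"claw":64},
    {"translation":[-0.06,-0.02,3.2],"rotation":[0,0,-0.1],"claw":64},
  ],
)

```text
time: 14.7
eef_pos: [533.2, -314.1, 151.2]
orientation: [-3.137, 0.152, -0.003]
force: [0.4, -0.7, -0.2]
opening: 64.2
```

Run:
```python
from h import *
plan(533,-314,113,-5.5)
c=shot("wrist","w6"); W=cloud(c,True); b=c["img"].astype(int).max(-1)
m=(np.hypot(W[...,0]-533,W[...,1]+314)<33)&(W[...,2]>120)&(W[...,2]<132)&(b<150)
n,l,st,ce=cv2.connectedComponentsWithStats(m.astype(np.uint8)); i=1+st[1:,4].argmax(); m=l==i
print(st[i],cv2.minAreaRect(W[m][:,:2].astype(np.float32)),W[m].mean(0))
for s in(-1,1):
    m=(abs((W[...,0]-533)*s-38)<12)&(abs(W[...,1]+314)<12)&(W[...,2]>130)&(W[...,2]<200)
    print(s,m.sum(),np.percentile(W[m],[1,50,99],axis=0).round(1).tolist())
```

```text
t 14.7 pos [ 533.2 -314.1  151.2] yaw -5.53 toolz [ 0.002  0.001 -1.   ] F [ 0.4 -0.7 -0.2] open 64.2
translation [-0.01, -0.001, 1.528] rotation [-0.01, -0.019, -0.006]
[ 226  208   97   90 6650] ((532.6780395507812, -314.13861083984375), (54.24256896972656, 54.809539794921875), 51.887699127197266) [ 533.08053028 -313.53101965  125.29634099]
-1 1363 [[484.9, -322.0, 157.6], [501.0, -307.2, 180.4], [502.5, -302.2, 199.1]]
1 2074 [[564.3, -325.5, 158.3], [567.1, -311.1, 181.7], [579.1, -305.9, 199.4]]
```

View pics/w6.png

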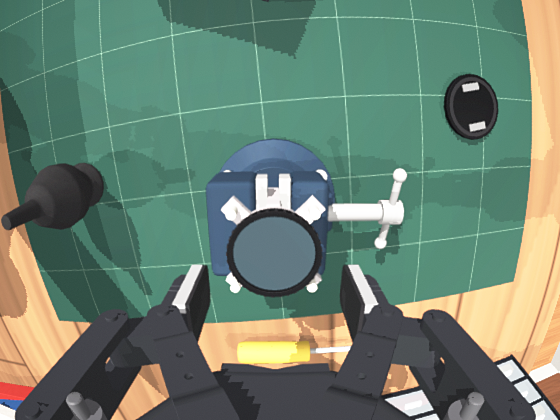

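play_rows(
  steps=[
    {"translation":[-0.01,0,0.5],"rotation":[0,0,0],"claw":64},
    {"translation":[-0.01,0,1.0],"rotation":[0,0,0],"claw":64},
    {"translation":[-0.01,0,1.4],"rotation":[0,0,0],"claw":64},
    {"translation":[-0.01,0,1.57],"rotation":[0,0,0],"claw":64},
    {"translation":[-0.01,0,1.57],"rotation":[0,0,0],"claw":62},
    {"translation":[-0.01,0,1.57],"rotation":[0,0,0],"claw":58},
    {"translation":[-0.01,0,1.57],"rotation":[0,0,0],"claw":54},
    {"translation":[-0.01,0,1.57],"rotation":[0,0,0],"claw":48},
  ],
)

```text
time: 15.75
eef_pos: [533.7, -314.5, 113.0]
orientation: [3.138, -0.151, 0.005]
force: [-0.6, -0.0, 3.3]
opening: 51.0
```

play_rows(
  steps=[
    {"translation":[0,0,0],"rotation":[0,0,0],"claw":40},
    {"translation":[0,0,0],"rotation":[0,0,0],"claw":40},
    {"translation":[0,0,-0.2],"rotation":[0,0,0],"claw":40},
    {"translation":[0,0,-0.6],"rotation":[0,0,0],"claw":40},
    {"translation":[0,0,-1.4],"rotation":[0,0,0],"claw":40},
    {"translation":[0,0,-2.2],"rotation":[0,0,0],"claw":40},
    {"translation":[0,0,-2.6],"rotation":[0,0,0],"claw":40},
    {"translation":[0,0,-2.6],"rotation":[0,0,0],"claw":40},
  ],
)

```text
time: 16.75
eef_pos: [534.3, -315.0, 179.9]
orientation: [3.136, -0.152, 0.009]
force: [-1.0, -0.2, -1.1]
opening: 51.3
```

Run:
```python
from h import *
plan(540.1,3.4,150,-24.7)
c=shot("wrist","w7")
```

```text
t 16.75 pos [ 534.3 -315.   179.9] yaw -5.53 toolz [ 0.006 -0.002 -1.   ] F [-1.  -0.2 -1.1] open 51.3
translation [-1.004, -12.701, 1.172] rotation [0.005, -0.072, 3.834]
```

View pics/w7.png

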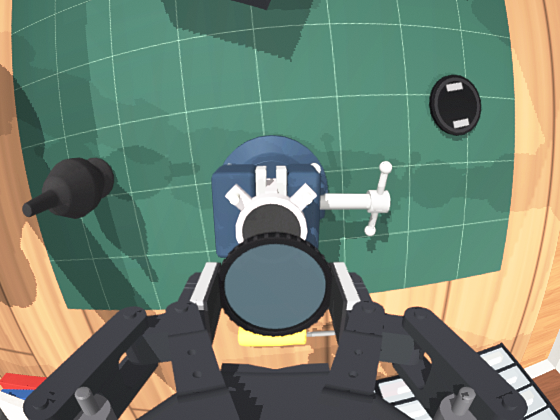

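play_rows(
  steps=[
    {"translation":[-0.06,-0.8,0],"rotation":[0,0,0.5],"claw":40},
    {"translation":[-0.2,-2.4,0],"rotation":[0,0,1.0],"claw":40},
    {"translation":[-0.36,-4.4,0],"rotation":[0,0,1.5],"claw":40},
    {"translation":[-0.52,-6.4,0],"rotation":[0,0,2.0],"claw":40},
    {"translation":[-0.68,-8.4,0],"rotation":[0,0,2.6],"claw":40},
    {"translation":[-0.84,-10.4,0],"rotation":[0,0,3.2],"claw":40},
    {"translation":[-0.95,-12.0,0.5],"rotation":[0,0,3.83],"claw":40},
    {"translation":[-1.0,-12.7,1.0],"rotation":[0,0,3.83],"claw":40},
  ],
)

```text
time: 17.8
eef_pos: [538.6, 5.8, 152.3]
orientation: [3.07, -0.667, 0.004]
force: [0.6, 0.5, 0.4]
opening: 51.0
```

play_rows(
  steps=[
    {"translation":[0,0,0],"rotation":[0,0,0],"claw":40},
    {"translation":[0,0,0],"rotation":[0,0,0],"claw":40},
    {"translation":[0,0,0],"rotation":[0,0,0],"claw":40},
    {"translation":[0,0,0],"rotation":[0,0,0],"claw":40},
    {"translation":[0,0,0],"rotation":[0,0,0],"claw":40},
    {"translation":[0,0,0],"rotation":[0,0,0],"claw":40},
    {"translation":[0,0,0],"rotation":[0,0,0],"claw":40},
    {"translation":[0,0,0],"rotation":[0,0,0],"claw":40},
  ],
)

```text
time: 18.8
eef_pos: [538.6, 5.9, 152.3]
orientation: [3.07, -0.667, 0.004]
force: [-1.0, -0.2, 0.4]
opening: 51.7
```

Run:
```python
from h import *
from workcell import read_state
s=read_state()
plan(540.1,3.4,60,-24.7,s)
c=shot("wrist","w8"); W=cloud(c,True); b=c["img"].astype(int).max(-1); x,y,z=s["eef_pos"]
m=(np.hypot(W[...,0]-x,W[...,1]-y)<32)&(W[...,2]>z)&(W[...,2]<z+22)&(b<170)
n,l,st,ce=cv2.connectedComponentsWithStats(m.astype(np.uint8)); i=1+st[1:,4].argmax(); m=l==i
r=cv2.minAreaRect(W[m][:,:2].astype(np.float32)); print(st[i],r,W[m].mean(0)-s["eef_pos"],np.array(r[0])-[x,y])
A=np.c_[W[m][:,:2]-[x,y],np.ones(m.sum())]; print(np.linalg.lstsq(A,W[m][:,2]-z,rcond=None)[0])
```

```text
t 18.8 pos [538.6   5.9 152.3] yaw -24.52 toolz [ 0.003 -0.001 -1.   ] F [-1.  -0.2  0.4] open 51.7
translation [0.086, 0.066, 3.693] rotation [-0.005, -0.031, 0.037]
[ 212  232  127  105 9915] ((538.3114624023438, 6.1502838134765625), (54.742279052734375, 54.53447723388672), 61.46159362792969) [ 0.79966926  1.23523523 12.41391699] [-0.27733455  0.29264454]
[1.51858628e-03 2.03312249e-03 1.24101912e+01]
```

View pics/w8.png

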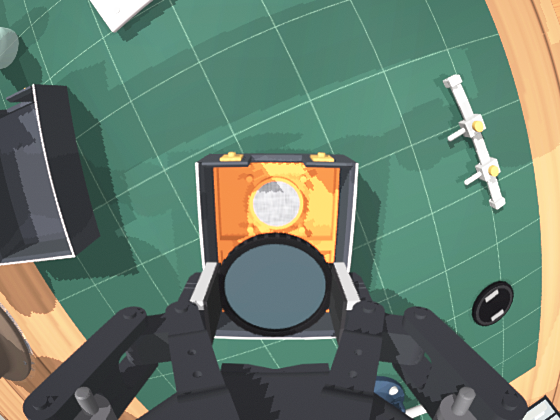

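Run:
```python
from h import *
c=dict(np.load("w8.npz")); W=cloud(c,True); im=c["img"].astype(int); b,r=im[...,0],im[...,2]
m=(abs(r-b)<45)&(b>130)&(np.hypot(W[...,0]-540,W[...,1]-3.4)<32)&(W[...,2]<25)
print(m.sum(),cv2.minAreaRect(W[m][:,:2].astype(np.float32)),W[m].mean(0))
# orange pad: ring z 14-17
m=(W[...,2]>13.3)&(W[...,2]<18)&(np.hypot(W[...,0]-540,W[...,1]-3.4)<26)
print(m.sum(),cv2.minAreaRect(W[m][:,:2].astype(np.float32)),W[m].mean(0))
c=dict(np.load("w4.npz")); W=cloud(c,True)
m=(W[...,2]>13.3)&(W[...,2]<18)&(np.hypot(W[...,0]-540,W[...,1]-3.4)<26)
print(m.sum(),cv2.minAreaRect(W[m][:,:2].astype(np.float32)),W[m].mean(0))
```

```text
1624 ((539.5919799804688, 3.416017532348633), (40.45648956298828, 41.213626861572266), 66.18627166748047) [539.74731237   3.90329066  15.69717275]
2193 ((539.5639038085938, 3.5853118896484375), (47.80387878417969, 47.54328536987305), 74.55864715576172) [539.68255711   3.98425018  15.6590171 ]
1812 ((540.0021362304688, 3.5131607055664062), (47.264503479003906, 46.903656005859375), 44.97099685668945) [540.08614647   3.34616016  15.69851456]
```

play_rows(
  steps=[
    {"translation":[0.09,0.07,0.8],"rotation":[0,0,0],"claw":40},
    {"translation":[0.09,0.07,1.8],"rotation":[0,0,0],"claw":40},
    {"translation":[0.09,0.07,2.8],"rotation":[0,0,0],"claw":40},
    {"translation":[0.09,0.07,3.6],"rotation":[0,0,0],"claw":40},
    {"translation":[0.09,0.07,4.2],"rotation":[0,0,0],"claw":40},
    {"translation":[0.09,0.07,4.5],"rotation":[0,0,0],"claw":40},
    {"translation":[0.09,0.07,4.5],"rotation":[0,0,0],"claw":40},
    {"translation":[0.09,0.07,4.5],"rotation":[0,0,0],"claw":40},
  ],
)

```text
time: 19.85
eef_pos: [541.0, 3.2, 40.5]
orientation: [-3.07, 0.667, -0.007]
force: [-0.2, 1.0, -0.4]
opening: 51.7
```

Run:
```python
from h import *
plan(540,3.3,9,-24.6)
```

```text
t 19.85 pos [541.    3.2  40.5] yaw -24.51 toolz [ 0.004 -0.001 -1.   ] F [-0.2  1.  -0.4] open 51.7
translation [-0.042, 0.015, 1.261] rotation [-0.011, -0.047, 0.018]
```

play_rows(
  steps=[
    {"translation":[-0.04,0.01,0.4],"rotation":[0,-0.05,0],"claw":40},
    {"translation":[-0.04,0.01,0.8],"rotation":[0,-0.05,0],"claw":40},
    {"translation":[-0.04,0.01,1.0],"rotation":[0,-0.05,0],"claw":40},
    {"translation":[-0.04,0.01,1.1],"rotation":[0,-0.05,0],"claw":40},
    {"translation":[-0.04,0.01,1.15],"rotation":[0,-0.05,0],"claw":40},
    {"translation":[-0.04,0.01,1.18],"rotation":[0,-0.05,0],"claw":40},
    {"translation":[-0.04,0.01,1.18],"rotation":[0,-0.05,0],"claw":40},
    {"translation":[-0.04,0.01,1.18],"rotation":[0,-0.05,0],"claw":40},
  ],
)

```text
time: 20.85
eef_pos: [540.3, 3.4, 11.3]
orientation: [-3.069, 0.667, -0.001]
force: [-0.6, -0.7, -0.4]
opening: 51.3
```

Run:
```python
from h import *
plan(540,3.3,9,-24.6)
c=shot("wrist","w9"); W=cloud(c,True); b=c["img"].astype(int).max(-1)
m=(np.hypot(W[...,0]-540,W[...,1]-3.3)<29)&(W[...,2]>17)&(W[...,2]<32)&(b<170)
n,l,st,ce=cv2.connectedComponentsWithStats(m.astype(np.uint8)); i=1+st[1:,4].argmax(); m=l==i
print(cv2.minAreaRect(W[m][:,:2].astype(np.float32)),W[m].mean(0))
```

```text
t 20.85 pos [540.3   3.4  11.3] yaw -24.51 toolz [ 0.001  0.001 -1.   ] F [-0.6 -0.7 -0.4] open 51.3
translation [-0.009, 0.008, 0.09] rotation [-0.013, -0.001, 0.018]
((540.0992431640625, 3.531299591064453), (54.82047653198242, 53.446685791015625), 64.55762481689453) [541.08131588   4.64788554  23.58743973]
```

View pics/w9.png

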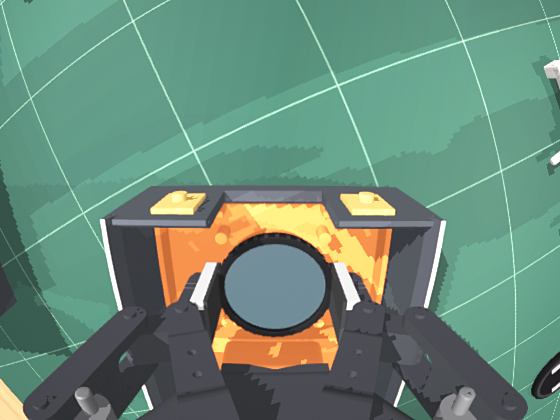

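play_rows(
  steps=[
    {"translation":[-0.01,0,0.02],"rotation":[0,0,0],"claw":40},
    {"translation":[-0.01,0,0.04],"rotation":[0,0,0],"claw":40},
    {"translation":[-0.01,0,0.05],"rotation":[0,0,0],"claw":40},
    {"translation":[-0.01,0,0.06],"rotation":[0,0,0],"claw":40},
    {"translation":[-0.01,0,0.07],"rotation":[0,0,0],"claw":40},
    {"translation":[-0.01,0,0.08],"rotation":[0,0,0],"claw":40},
    {"translation":[-0.01,0,0.08],"rotation":[0,0,0],"claw":40},
    {"translation":[-0.01,0,0.08],"rotation":[0,0,0],"claw":40},
  ],
)

```text
time: 21.9
eef_pos: [540.1, 3.5, 9.2]
orientation: [-3.069, 0.667, -0.001]
force: [-0.2, -0.4, -0.9]
opening: 51.1
```

play_rows(
  steps=[
    {"translation":[0,0,0.01],"rotation":[0,0,0],"claw":40},
    {"translation":[0,0,0.02],"rotation":[0,0,0],"claw":40},
    {"translation":[0,0,0.03],"rotation":[0,0,0],"claw":40},
    {"translation":[0,0,0.04],"rotation":[0,0,0],"claw":40},
    {"translation":[0,0,0.04],"rotation":[0,0,0],"claw":40},
    {"translation":[0,0,0.04],"rotation":[0,0,0],"claw":40},
    {"translation":[0,0,0.04],"rotation":[0,0,0],"claw":40},
    {"translation":[0,0,0.04],"rotation":[0,0,0],"claw":40},
  ],
)

```text
time: 22.9
eef_pos: [540.1, 3.5, 9.0]
orientation: [-3.069, 0.666, -0.0]
force: [-2.1, 0.1, 6.4]
opening: 51.2
```

play_rows(
  steps=[
    {"translation":[0,0,0],"rotation":[0,0,0],"claw":52},
    {"translation":[0,0,0],"rotation":[0,0,0],"claw":55},
    {"translation":[0,0,0],"rotation":[0,0,0],"claw":58},
    {"translation":[0,0,0],"rotation":[0,0,0],"claw":62},
    {"translation":[0,0,0],"rotation":[0,0,0],"claw":62},
    {"translation":[0,0,-0.3],"rotation":[0,0,0],"claw":62},
    {"translation":[0,0,-1.0],"rotation":[0,0,0],"claw":62},
    {"translation":[0,0,-2.4],"rotation":[0,0,0],"claw":62},
  ],
)

```text
time: 23.9
eef_pos: [538.9, 3.5, 69.4]
orientation: [-3.069, 0.667, 0.004]
force: [0.9, -0.3, 0.8]
opening: 61.9
```

Run:
```python
from h import *
plan(540,300,200,-80)
```

```text
t 23.9 pos [538.9   3.5  69.4] yaw -24.5 toolz [-0.002  0.001 -1.   ] F [ 0.9 -0.3  0.8] open 61.9
translation [-4.893, -10.809, -5.211] rotation [0.013, 0.026, 11.099]
```

play_rows(
  steps=[
    {"translation":[0,0,-2.0],"rotation":[0,0,0],"claw":62},
    {"translation":[0,0,-3.5],"rotation":[0,0,2.0],"claw":62},
    {"translation":[0,0,-4.5],"rotation":[0,0,4.0],"claw":50},
    {"translation":[0,0,-4.8],"rotation":[0,0,6.0],"claw":45},
    {"translation":[0,0,-4.8],"rotation":[0,0,8.0],"claw":45},
    {"translation":[0,0,-4.8],"rotation":[0,0,10.0],"claw":45},
    {"translation":[0,0,-4.8],"rotation":[0,0,11.1],"claw":45},
    {"translation":[0,0,-4.8],"rotation":[0,0,11.1],"claw":45},
  ],
)

```text
time: 24.9
eef_pos: [539.5, 3.4, 190.7]
orientation: [-2.407, 2.018, 0.001]
force: [0.2, -0.1, -0.1]
opening: 44.9
```

Run:
```python
from h import *
plan(540,300,190,-80)
c=shot("wrist","w10"); W=cloud(c,True); im=c["img"].astype(int); b=im.max(-1)
m=(np.hypot(W[...,0]-540,W[...,1]-3.3)<33)&(W[...,2]>17)&(W[...,2]<32)&(im[...,2]-im[...,0]<30)
n,l,st,ce=cv2.connectedComponentsWithStats(m.astype(np.uint8)); i=1+st[1:,4].argmax(); m=l==i
print(st[i],cv2.minAreaRect(W[m][:,:2].astype(np.float32)),W[m].mean(0))
m2=m&(np.hypot(W[...,0]-540,W[...,1]-3.3)<25)
A=np.c_[W[m2][:,:2]-[540,3.3],np.ones(m2.sum())]; print(np.linalg.lstsq(A,W[m2][:,2],rcond=None)[0])
p=sel(W,523.5,-31.2,130,49,58); print(len(p),cv2.minAreaRect(p[:,:2].astype(np.float32)),np.median(p[:,2]))
```

```text
t 24.9 pos [539.5   3.4 190.7] yaw -79.94 toolz [-0.     0.001 -1.   ] F [ 0.2 -0.1 -0.1] open 44.9
translation [-11.679, -2.093, 0.041] rotation [0.002, 0.012, 0.013]
[ 248  166   55   53 2192] ((541.0453491210938, 3.403289794921875), (51.983829498291016, 52.179710388183594), 47.12797546386719) [540.9635086    3.23116136  21.29031638]
[-6.92748932e-03 -2.31343245e-03  2.10448411e+01]
2382 ((523.4884643554688, -31.320022583007812), (165.16128540039062, 124.63272857666016), 65.11070251464844) 52.47329109002705
```

View pics/w10.png

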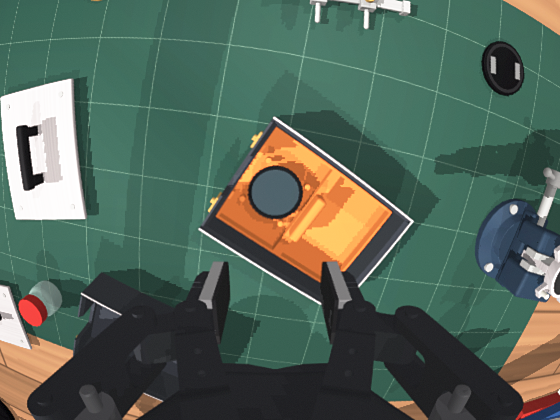

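Run:
```python
from h import *
for n in("w10","s3"):
    c=dict(np.load(n+".npz")); W=cloud(c,n[0]=="w")
    p=sel(W,540,298,115,9,18); r=cv2.minAreaRect(p[:,:2].astype(np.float32)); print(n,len(p),r,np.median(p[:,2]))
    p=sel(W,540,298,60,34,50); print(len(p),cv2.minAreaRect(p[:,:2].astype(np.float32)),np.median(p[:,2]))
```

```text
w10 8648 ((540.240234375, 292.4626159667969), (164.19204711914062, 125.94306182861328), 10.4077730178833) 13.533433147287301
733 ((540.248779296875, 292.2093505859375), (75.70922088623047, 13.41189956665039), 10.398786544799805) 42.35160075801053
s3 932 ((539.6994018554688, 303.8653869628906), (164.03077697753906, 153.162841796875), 10.194153785705566) 13.291430757188497
73 ((542.2752685546875, 291.45562744140625), (75.36771392822266, 17.097362518310547), 12.356548309326172) 40.66220244075104
```

```bash
python3 -c "
from h import *
plan(540.2,292.3,120,-79.6)"
```

```text
t 24.95 pos [539.4   3.4 190.5] yaw -79.91 toolz [-0.001  0.001 -1.   ] F [ 0.8 -0.5  0.5] open 45.2
translation [-11.37, -2.057, 2.832] rotation [0.006, 0.012, -0.061]
```

play_rows(
  steps=[
    {"translation":[-1.5,-0.27,0],"rotation":[0,0,-0.06],"claw":45},
    {"translation":[-3.8,-0.69,0],"rotation":[0,0,-0.06],"claw":45},
    {"translation":[-6.2,-1.12,0],"rotation":[0,0,-0.06],"claw":45},
    {"translation":[-8.6,-1.56,0.8],"rotation":[0,0,-0.06],"claw":45},
    {"translation":[-10.5,-1.9,1.8],"rotation":[0,0,-0.06],"claw":45},
    {"translation":[-11.37,-2.06,2.83],"rotation":[0,0,-0.06],"claw":45},
    {"translation":[-11.37,-2.06,2.83],"rotation":[0,0,-0.06],"claw":45},
    {"translation":[-11.37,-2.06,2.83],"rotation":[0,0,-0.06],"claw":45},
  ],
)

```text
time: 25.95
eef_pos: [540.7, 291.9, 120.8]
orientation: [-2.414, 2.01, 0.001]
force: [0.2, -0.0, 0.8]
opening: 45.0
```

Run:
```python
from h import *
c=shot("wrist","w11"); W=cloud(c,True)
p=sel(W,540,292.4,115,9,18); r=cv2.minAreaRect(p[:,:2].astype(np.float32)); print(len(p),r,np.median(p[:,2]))
p=sel(W,540,292.4,60,37,50); print(len(p),cv2.minAreaRect(p[:,:2].astype(np.float32)),np.median(p[:,2]))
plan(540.2,292.3,20,-79.6)
```

```text
24944 ((540.0393676757812, 293.0279541015625), (164.60205078125, 124.69324493408203), 10.928131103515625) 13.373763836658643
1621 ((540.4611206054688, 293.5648498535156), (74.78030395507812, 11.741419792175293), 10.683555603027344) 43.02049212745859
t 26.0 pos [541.2 291.7 121.3] yaw -79.62 toolz [ 0.001  0.001 -1.   ] F [0.4 0.1 0.9] open 45.2
translation [-0.026, 0.041, 4.054] rotation [-0.015, 0.013, -0.005]
```

View pics/w11.png

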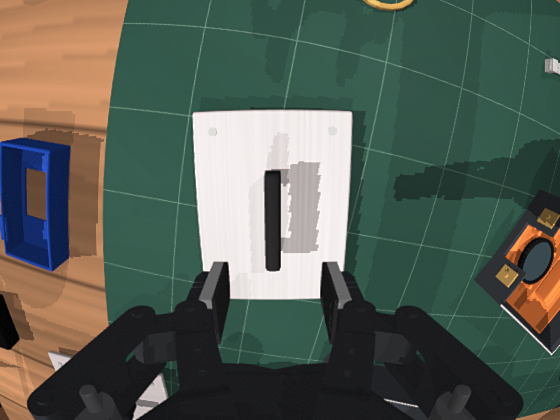

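play_rows(
  steps=[
    {"translation":[-0.06,0.03,1.2],"rotation":[0,0,-0.09],"claw":45},
    {"translation":[-0.06,0.03,2.4],"rotation":[0,0,-0.09],"claw":45},
    {"translation":[-0.06,0.03,3.4],"rotation":[0,0,-0.09],"claw":40},
    {"translation":[-0.06,0.03,3.9],"rotation":[0,0,-0.09],"claw":32},
    {"translation":[-0.06,0.03,4.05],"rotation":[0,0,-0.09],"claw":30},
    {"translation":[-0.06,0.03,4.05],"rotation":[0,0,-0.09],"claw":20},
    {"translation":[-0.06,0.03,4.05],"rotation":[0,0,-0.09],"claw":0},
    {"translation":[-0.06,0.03,4.05],"rotation":[0,0,-0.09],"claw":0},
  ],
)

```text
time: 27.0
eef_pos: [541.5, 293.6, 21.6]
orientation: [-2.418, 1.999, -0.002]
force: [1.1, -0.8, 4.8]
opening: 10.6
```

play_rows(
  steps=[
    {"translation":[0,0,0],"rotation":[0,0,0],"claw":0},
    {"translation":[0,0,0],"rotation":[0,0,0],"claw":0},
    {"translation":[0,0,0],"rotation":[0,0,0],"claw":0},
    {"translation":[0,0,-0.3],"rotation":[0,0,0],"claw":0},
    {"translation":[0,0,-1.0],"rotation":[0,0,0],"claw":0},
    {"translation":[0,0,-2.0],"rotation":[0,0,0],"claw":0},
    {"translation":[0,0,-3.0],"rotation":[0,0,0],"claw":0},
    {"translation":[0,0,-4.0],"rotation":[0,0,0],"claw":0},
  ],
)

```text
time: 28.0
eef_pos: [541.4, 293.5, 123.5]
orientation: [-2.418, 1.998, -0.003]
force: [-0.4, 0.4, -1.9]
opening: 10.8
```

```bash
python3 -c "
from h import *
plan(523.5,-31.2,135,-24.7)"
```

```text
t 28.0 pos [541.4 293.5 123.5] yaw -79.16 toolz [ 0.005  0.003 -1.   ] F [-0.4  0.4 -1.9] open 10.8
translation [12.622, 3.142, -0.497] rotation [-0.063, -0.009, -10.892]
```

play_rows(
  steps=[
    {"translation":[0.6,0.15,-0.5],"rotation":[0,0,-1.0],"claw":0},
    {"translation":[2.0,0.5,-0.5],"rotation":[0,0,-2.4],"claw":0},
    {"translation":[3.8,0.95,-0.5],"rotation":[0,0,-4.0],"claw":0},
    {"translation":[5.8,1.44,-0.5],"rotation":[0,0,-5.6],"claw":0},
    {"translation":[7.8,1.94,-0.5],"rotation":[0,0,-7.2],"claw":0},
    {"translation":[9.8,2.44,-0.5],"rotation":[0,0,-8.8],"claw":0},
    {"translation":[11.6,2.88,-0.5],"rotation":[0,0,-10.2],"claw":0},
    {"translation":[12.62,3.14,-0.5],"rotation":[0,0,-10.89],"claw":0},
  ],
)

```text
time: 29.0
eef_pos: [523.7, -33.4, 136.4]
orientation: [-3.066, 0.671, -0.009]
force: [1.1, 0.8, -1.4]
opening: 10.7
```

play_rows(
  steps=[
    {"translation":[0,0,0],"rotation":[0,0,0],"claw":0},
    {"translation":[0,0,0],"rotation":[0,0,0],"claw":0},
    {"translation":[0,0,0],"rotation":[0,0,0],"claw":0},
    {"translation":[0,0,0],"rotation":[0,0,0],"claw":0},
    {"translation":[0,0,0],"rotation":[0,0,0],"claw":0},
    {"translation":[0,0,0],"rotation":[0,0,0],"claw":0},
    {"translation":[0,0,0],"rotation":[0,0,0],"claw":0},
    {"translation":[0,0,0],"rotation":[0,0,0],"claw":0},
  ],
)

```text
time: 30.0
eef_pos: [523.7, -33.4, 136.4]
orientation: [-3.066, 0.671, -0.009]
force: [-0.2, -1.2, -2.3]
opening: 11.0
```

Run:
```python
from h import *
from workcell import read_state
s=read_state(); x,y,z=s["eef_pos"]
plan(523.5,-31.2,100,-24.7,s)
c=shot("wrist","w12"); W=cloud(c,True); b=c["img"].astype(int).min(-1)
zl=z-21.6+14
p=sel(W[b>90],x,y,120,zl-5,zl+5); r=cv2.minAreaRect(p[:,:2].astype(np.float32)); print(len(p),r,np.median(p[:,2])-zl)
A=np.c_[p[:,:2]-[x,y],np.ones(len(p))]; print(np.linalg.lstsq(A,p[:,2]-zl,rcond=None)[0])
shot("scene","s12")
```

```text
t 30.0 pos [523.7 -33.4 136.4] yaw -24.69 toolz [ 0.006  0.002 -1.   ] F [-0.2 -1.2 -2.3] open 11.0
translation [-0.051, -0.072, 1.457] rotation [-0.052, -0.056, 0.002]
42138 ((523.41845703125, -34.75144958496094), (162.98773193359375, 124.29146575927734), 65.31423950195312) -0.4898446562174854
[ 0.00700274 -0.00100545 -0.56628818]
```

View pics/w12.png

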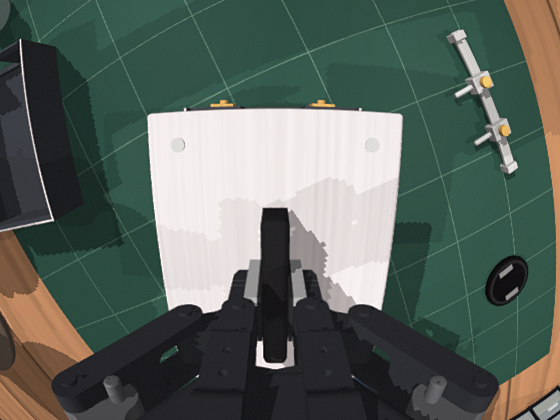

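View pics/s12.png

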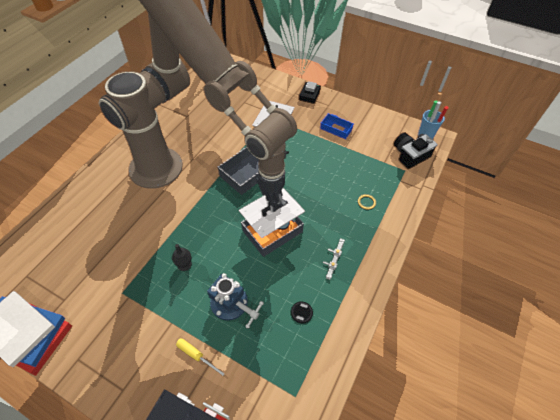

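play_rows(
  steps=[
    {"translation":[-0.05,-0.12,0.5],"rotation":[-0.05,-0.06,0],"claw":0},
    {"translation":[-0.05,-0.12,1.0],"rotation":[-0.05,-0.06,0],"claw":0},
    {"translation":[-0.05,-0.12,1.5],"rotation":[-0.05,-0.06,0],"claw":0},
    {"translation":[-0.05,-0.12,1.9],"rotation":[-0.05,-0.06,0],"claw":0},
    {"translation":[-0.05,-0.12,2.2],"rotation":[-0.05,-0.06,0],"claw":0},
    {"translation":[-0.05,-0.12,2.2],"rotation":[-0.05,-0.06,0],"claw":0},
    {"translation":[-0.05,-0.12,2.2],"rotation":[-0.05,-0.06,0],"claw":0},
    {"translation":[-0.05,-0.12,2.2],"rotation":[-0.05,-0.06,0],"claw":0},
  ],
)

```text
time: 31.1
eef_pos: [524.7, -30.2, 82.0]
orientation: [-3.069, 0.672, -0.002]
force: [0.9, -0.4, -2.3]
opening: 10.4
```

Run:
```python
from h import *
from workcell import read_state
s=read_state(); x,y,z=s["eef_pos"]
plan(523.5,-31.2,67.6,-24.7,s)
c=shot("wrist","w13"); W=cloud(c,True); b=c["img"].astype(int).min(-1)
zl=z-21.6+14
p=sel(W[b>90],x,y,120,zl-4,zl+4); r=cv2.minAreaRect(p[:,:2].astype(np.float32)); print(len(p),r,np.median(p[:,2])-zl)
A=np.c_[p[:,:2]-[x,y],np.ones(len(p))]; print(np.linalg.lstsq(A,p[:,2]-zl,rcond=None)[0])
```

```text
t 31.1 pos [524.7 -30.2  82. ] yaw -24.69 toolz [ 0.001  0.    -1.   ] F [ 0.9 -0.4 -2.3] open 10.4
translation [-0.028, 0.056, 0.577] rotation [-0.006, -0.011, 0.002]
42141 ((524.3536376953125, -31.24236297607422), (162.7193145751953, 124.44549560546875), 65.43608093261719) -0.6347804141944806
[ 0.00148198 -0.00279668 -0.57202132]
```

View pics/w13.png

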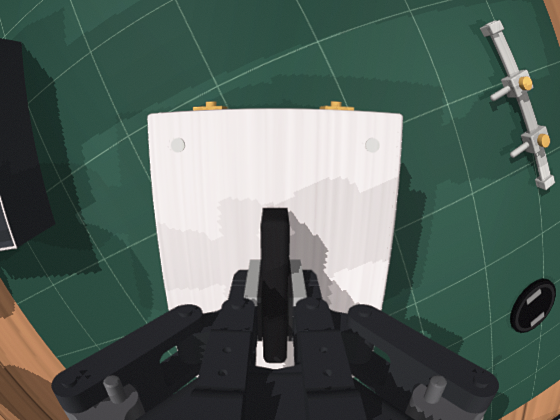

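play_rows(
  steps=[
    {"translation":[-0.03,0.01,0.08],"rotation":[0,0,0],"claw":0},
    {"translation":[-0.03,0.01,0.16],"rotation":[0,0,0],"claw":0},
    {"translation":[-0.03,0.01,0.24],"rotation":[0,0,0],"claw":0},
    {"translation":[-0.03,0.01,0.32],"rotation":[0,0,0],"claw":0},
    {"translation":[-0.03,0.01,0.4],"rotation":[0,0,0],"claw":0},
    {"translation":[-0.03,0.01,0.46],"rotation":[0,0,0],"claw":0},
    {"translation":[-0.03,0.01,0.5],"rotation":[0,0,0],"claw":0},
    {"translation":[-0.03,0.01,0.5],"rotation":[0,0,0],"claw":0},
  ],
)

```text
time: 32.15
eef_pos: [523.8, -30.1, 69.4]
orientation: [-3.069, 0.672, -0.001]
force: [-0.2, -0.6, -2.7]
opening: 11.1
```

Inside with no resistance; the last 2 mm slowly.

play_rows(
  steps=[
    {"translation":[0,0,0.02],"rotation":[0,0,0],"claw":0},
    {"translation":[0,0,0.04],"rotation":[0,0,0],"claw":0},
    {"translation":[0,0,0.06],"rotation":[0,0,0],"claw":0},
    {"translation":[0,0,0.08],"rotation":[0,0,0],"claw":0},
    {"translation":[0,0,0.09],"rotation":[0,0,0],"claw":0},
    {"translation":[0,0,0.1],"rotation":[0,0,0],"claw":0},
    {"translation":[0,0,0.1],"rotation":[0,0,0],"claw":0},
    {"translation":[0,0,0.1],"rotation":[0,0,0],"claw":0},
  ],
)

```text
time: 33.15
eef_pos: [523.9, -30.1, 67.5]
orientation: [-3.069, 0.672, -0.001]
force: [-2.7, -0.9, 5.7]
opening: 10.6
```

play_rows(
  steps=[
    {"translation":[0,0,0],"rotation":[0,0,0],"claw":16},
    {"translation":[0,0,0],"rotation":[0,0,0],"claw":24},
    {"translation":[0,0,0],"rotation":[0,0,0],"claw":36},
    {"translation":[0,0,0],"rotation":[0,0,0],"claw":40},
    {"translation":[0,0,-0.4],"rotation":[0,0,0],"claw":40},
    {"translation":[0,0,-1.4],"rotation":[0,0,0],"claw":40},
    {"translation":[0,0,-3.0],"rotation":[0,0,0],"claw":40},
    {"translation":[0,0,-4.5],"rotation":[0,0,0],"claw":40},
  ],
)

```text
time: 34.15
eef_pos: [523.9, -30.2, 181.8]
orientation: [-3.069, 0.672, -0.002]
force: [-0.3, -0.0, 0.4]
opening: 39.8
```

Run:
```python
from h import *
plan(523.5,-31.2,180,-24.7)
c=shot("wrist","w14"); W=cloud(c,True); b=c["img"].astype(int).min(-1)
p=sel(W[b>90],523.5,-31.2,120,54,66); print(len(p),cv2.minAreaRect(p[:,:2].astype(np.float32)),np.median(p[:,2]))
A=np.c_[p[:,:2]-[523.5,-31.2],np.ones(len(p))]; print(np.linalg.lstsq(A,p[:,2],rcond=None)[0])
q=sel(W,523.5,-31.2,60,80,100); print("bar",len(q),cv2.minAreaRect(q[:,:2].astype(np.float32)),np.median(q[:,2]))
shot("side","d14");shot("scene","s14")
for n,bx in(("d14",(170,270,220,340)),("s14",(190,290,220,340))):
    im=cv2.imread(f"pics/{n}.png"); cv2.imwrite(f"pics/{n}c.png",cv2.resize(im[bx[0]:bx[1],bx[2]:bx[3]],None,fx=5,fy=5,interpolation=2))
```

```text
t 34.15 pos [523.9 -30.2 181.8] yaw -24.69 toolz [ 0.001 -0.    -1.   ] F [-0.3 -0.   0.4] open 39.8
translation [0.003, 0.045, 0.073] rotation [-0.007, -0.016, 0.002]
22732 ((523.3606567382812, -31.801040649414062), (165.09083557128906, 124.5893783569336), 65.34622955322266) 59.371973560637976
[1.12127188e-03 8.59229220e-04 5.93586052e+01]
bar 1464 ((523.7312622070312, -31.544994354248047), (75.40790557861328, 11.788230895996094), 64.84774017333984) 89.03350718862123
```

View pics/d14c.png

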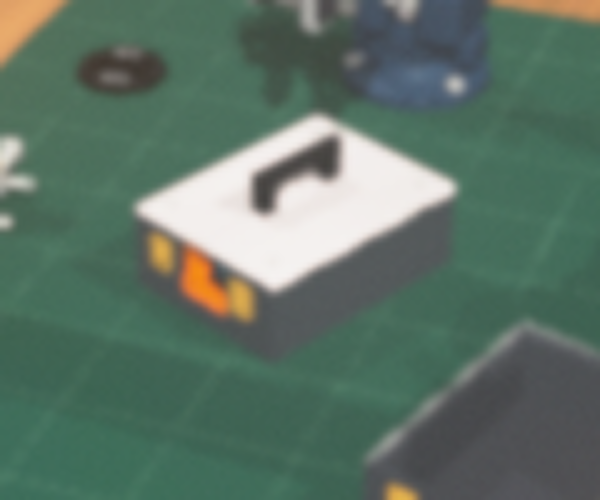

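View pics/s14c.png

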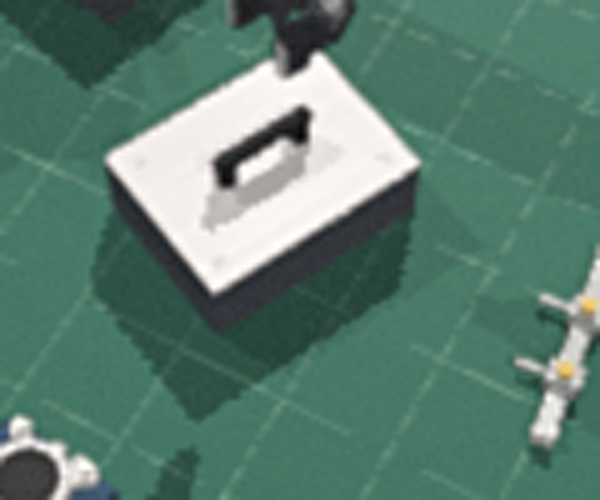

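View pics/w14.png

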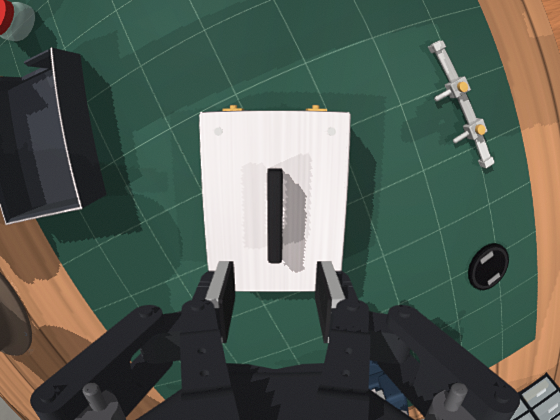

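```bash
python3 -c "
from workcell import *
print(sign_off(), read_state()['time'])"
```

```text
the job is handed in; nothing more can be done
the job is handed in; nothing more can be done
```

I finished the job in the order asked and handed it in at about 34 s of the 70 s. No verdict came back, so what follows rests on my own measurements.

- **Tray:** I lifted it clear, turned it half a turn and seated it again. The tool touched down at the same height as at the grasp, 24 mm. The four corner floor heights agreed within 0.4 mm, and the round seat is at the thumb-notch end.
- **Polarizer:** I lowered it slowly onto the seat and let go only after contact, at about 6 N. It lay flat and was centred to about 1 mm.
- **Lid:** I used the lid lying on the mat, the farthest to the robot's right. It went in with no side resistance and met the case at 67.5 mm tool height, against 67.6 mm expected.
- **Final check:** The lid's plate is within about 0.7 mm of the case's centre. Its yaw is within 0.3 degrees and its tilt about 0.1 degrees. The pictures show it flush, with the gripper clear above.

- **Depth readings:** The cameras read about 1 to 2.5 mm low throughout, so the lid's top read 59.4 mm instead of 60 mm. I relied on contact height and force for final seating.
- **Not measured:** I did not measure the bystanders again after the job. Nothing in the gripper's path came near them, and those in the last pictures look unmoved.

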